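# Close up the row of pen blanks in the marking-out cradle

## Robot

A 7-joint arm with a two-finger parallel gripper is mounted at the origin on the work surface. World frame = base frame: x ahead of the robot, y to its left, z up, the work surface at z = 0. Lengths are in m, angles in rad, forces in N, time in s.
With the tool pointing down it reaches from about 0.35 to 0.9 m from the base axis. Payload 19.9 kg.
Tool frame: the origin (TCP) lies midway between the tips of the shut fingers; the grasp point (between the pads) lies 19 mm behind it; z points along the fingers, y is the direction in which the jaws open and shut (so a half turn about z gives the same grasp; the last joint's range is limited). The gripper opens to 94 mm and grips with 3 to 60 N. Pads are 16 mm wide; open, the fingers measure 119 mm over their backs; the gripper's body (75 mm by 177 mm) begins 78 mm behind the grasp point.
Start: joints at [-1.196, 0.417, -0.01, 1.614, 0.005, 1.111, -0.053], TCP at [0.252, 0.572, 0.205] pointing down, gripper open.
Joint ranges: [-2.81, 2.81], [-0.39, 2.02], [-1.27, 1.25], [0.06, 2.57], [-1.19, 4.33], [0.19, 2], [-2.82, 2.82]. Speed limits (rad/s): [1.89, 1.89, 2.39, 2.39, 3.01, 3.01, 3.01].

## Interface

Orientations are given as [roll, pitch, yaw] about the fixed x, y, z axes, in that order (R = Rz(yaw) Ry(pitch) Rx(roll)).
In Python, from cell import robot, eyes gives the robot as it stands. The module is installed in compiled form; this text tells all that it offers.
- The arm moves only by the tool drive_tool, never from a script. Its argument "series" is one flat list of numbers, 5 for each row, row after row: the shift along the world's x, y, z in units of 50 cm (1.0 is 50 cm), then the turn about the world's z in units of 180 degrees (1.0 is 180 degrees), then the closure, from 0 (fully open) to 1 (shut). A call has 1 to 20 rows; each row is the pose to reach, as a shift and turn from the pose commanded when the call began, turning the shorter way round; what a row does not reach only later rows make up. A row lasts 1/8 s, in which the tool goes at most 62.5 mm and 10.7 degrees, less where a joint would pass 70% of its speed; a pose out of reach is approached as far as the arm can. A call with a number of a shift or a turn outside -1 to 1 is refused whole. A call with a gripper value outside its range is refused whole. The fingers move at their own pace and stop on an object; "newtons" is the grip in N (left out, the last holds). Time passes only in rows, so rows that repeat a pose let the fingers close. It gives the time, the measured TCP pose, the force and the opening at its end, in the units of the state.
- robot.sense(): the state, without advancing time (a new reading comes with each control period).
- eyes.get_image(name): name is "scene" or "top"; returns a dict with "image" (420x560x3 uint8, red, green, blue), "range_z" (420x560 float32, m along the optical axis (not along the pixel's ray), 0 where there is no reading), "fx", "fy", "cx", "cy" (pixels), "cam_to_world" (4x4, takes a point from camera to world coordinates). Camera axes: x right, y down, z forward; pixel columns grow to the right and rows downward; lengths in m; the calibration is good to about 2 mm. A picture is of the moment at which its call begins.
- robot.hand_in(): hands the job in, once; it reports no verdict.
The state is a dict: "t": time; "q": joint angles; "joint_velocities": joint speeds; "tau": joint torques, N m; "ee_pos": TCP position; "tcp_rot": TCP orientation; "wrist_force": force on the tool from outside, world axes, zero at the start; "moment": the same for the moment, N m; "opening": finger opening in m.
Only numpy, scipy, OpenCV 4.12 (cv2) and the standard library are available. Lean on these libraries where they do the work, as an engineer would, in place of code of your own. Each camera call takes 0.05 s, during which the arm holds its last target.

## Task

Close up the row of four pen blanks lying in the channel of the wooden cradle, ready for marking out: push gently on the free end of the last blank, and on no other, so that the whole row slides along as one train until the first blank is home against the stop block and no gaps are left. Then swing the wooden turn-button fully across the channel, square to it, behind the row to keep it there. Do it all with the fingertips, without pinching or lifting a blank, and leave everything else on the bench where it is.

Things in the scene. Friction and masses are not known exactly. Their poses are not given: they have to be found in the camera images.
- cradle: Low wooden marking-out cradle, screwed to the bench: base board 410 x 110 x 12 mm with a straight channel, 24 mm wide and 360 mm long, between two rails only 8 mm high above the channel floor, so the top 14 mm of the blanks stands clear above the rails. Origin on its underside, under the channel's centre line, 160 mm from the stop. x: along the channel towards the stop; y: left of that; z up.
- stop_face (a point): Working face of the hardwood stop block closing one end of the channel (block 28 mm long, 26 mm high above the channel floor). The point lies on that face, mid-channel, at floor height (12 mm above the bench). Axes as the cradle's: x points into the stop, the way the row must travel; rails at y +12 to +36 mm and y -12 to -56 mm (this wide one carries the turn-button).
- channel_mouth (a point): Middle of the open end of the channel, at floor height, 360 mm from the stop face; the base board ends here too.
- blank_a: First of the row of four, nearest to the stop. Square bored wooden blank lying along the channel, 54 mm long (x, towards the stop), 22 mm wide and high, loose, about 30 g; origin at the centre of its underside.
- blank_b: Second of the row. Square bored wooden blank lying along the channel, 54 mm long (x, towards the stop), 22 mm wide and high, loose, about 30 g; origin at the centre of its underside.
- blank_c: Third of the row. Square bored wooden blank lying along the channel, 54 mm long (x, towards the stop), 22 mm wide and high, loose, about 30 g; origin at the centre of its underside.
- blank_d: Last of the row, farthest from the stop: push on its free end face, 216 mm from the stop when all are home. The row starts touching or nearly (gaps under 1 mm), 40 to 110 mm short of the stop. Square bored wooden blank lying along the channel, 54 mm long (x, towards the stop), 22 mm wide and high, loose, about 30 g; origin at the centre of its underside.
- keeper (a joint): Angle of the turn-button, a dark hardwood bar on an upright screw on the wide rail. 0: parallel to the channel, free end pointing away from the stop; negative: free end turned outwards (it starts between -0.6 and -0.05); 1.571: square across the channel, at its limit, 4 mm behind a row that is home. Turns clockwise from above as it grows. Stays where left; about 1 N at the free end turns it.
- keeper_pivot (a point): Point on the turn-button's upright screw axis, on top of the bar, 30.5 mm above the bench; it lies at x -228 mm, y -30 mm in the stop_face frame. The bar is 16 mm wide, 10 mm thick (its underside just clears the rail, 20.5 mm above the bench); the screw head stands 4 mm above the bar.
- keeper_tip (a point): Middle of the free end of the turn-button, on top of the bar, 46 mm from the screw axis.
- stand_1: One of three single bored pen blanks standing on end on the bench near the cradle, 22 x 22 mm, 58 mm tall; origin at the centre of its underside. Loose, not part of the row: leave it alone.
- stand_2: One of three single bored pen blanks standing on end on the bench near the cradle, 22 x 22 mm, 58 mm tall; origin at the centre of its underside. Loose, not part of the row: leave it alone.
- stand_3: One of three single bored pen blanks standing on end on the bench near the cradle, 22 x 22 mm, 58 mm tall; origin at the centre of its underside. Loose, not part of the row: leave it alone.
- glue: Yellow glue bottle with an orange cap, 48 mm diameter, 135 mm tall, standing; origin at the centre of its underside. Leave it alone.
- epoxy: White adhesive bottle with a black cap, 42 mm diameter, 130 mm tall, standing; origin at the centre of its underside. Leave it alone.
- discs: Small pile of round sanding discs, 74 mm diameter, 11 mm high; origin at the centre of its underside. Leave it alone.
- knife: Grey and black utility knife lying on the cork mat, about 150 mm long (x axis), 30 mm wide, 21 mm high; origin under its handle. Leave it alone.
- square: Try square lying on the bench: dark wooden stock 100 x 26 x 15 mm with a steel blade 150 mm long; origin under the middle of the stock. Leave it alone.
There are look-alikes about, which are no part of the job. Leave any white look-alike of the blank_d alone.

How it is judged:
By the outcome, as a careful person would: the job done as asked, in the order asked, and still so for the second after the job is handed in, with the robot touching nothing.
It also fails if it takes over 48 s, if anything falls off the work surface, if the arm or the gripper's body presses on something with over 40 N, if the wrist force passes 120 N, or if a joint passes its speed limit or range.

## Working session

There is one attempt and no reset: what is moved stays moved. The work goes in short steps, Python scripts to look and compute and a tool call to move; the robot and the scene stay as the last step left them, time stands still between calls to the robot, and variables do not carry over. Pictures are saved under pics/ and viewed, and the job is handed in when it is done.

Besides the shell and the picture viewer there is one more tool, called after "Emit:" as a command line: name --argument value ..., lists and objects as JSON in quotes. drive_tool: Moves the arm, as the interface text tells. Its arguments: {"type":"object","properties":{"series":{"type":"array"},"newtons":{"type":"number"}},"required":["series"]}

```bash
mkdir -p pics
python3 - <<'E'
from cell import robot, eyes
import cv2,numpy as np
for n in("scene","top"):
    d=eyes.get_image(n); np.savez(f"{n}0.npz",**d)
    cv2.imwrite(f"pics/{n}0.png",d["image"][:,:,::-1]); print(n,d["fx"],d["fy"],d["cx"],d["cy"],d["cam_to_world"].round(3).tolist())
s=robot.sense(); print({k:np.round(v,3).tolist() for k,v in s.items()})
E
```

```text
scene 495.093416181501 495.093416181501 271.5648691373979 208.34757288192478 [[0.196, 0.682, -0.705, 1.397], [0.981, -0.148, 0.129, -0.131], [-0.017, -0.716, -0.698, 0.856], [0.0, 0.0, 0.0, 1.0]]
top 436.9138790963292 436.9138790963292 290.4267451838625 206.36960547264255 [[0.01, -0.988, 0.154, 0.383], [-1.0, -0.012, -0.009, 0.032], [0.01, -0.154, -0.988, 1.372], [0.0, 0.0, 0.0, 1.0]]
{'t': 0.1, 'q': [-1.196, 0.418, -0.01, 1.614, 0.005, 1.111, -0.053], 'joint_velocities': [0.0, -0.002, -0.003, -0.001, 0.0, -0.002, -0.002], 'tau': [0.001, -85.257, 0.64, -42.67, -0.049, 0.016, 0.0], 'ee_pos': [0.252, 0.571, 0.205], 'tcp_rot': [-3.14, 0.0, 2.726], 'wrist_force': [-0.371, -1.032, 0.366], 'moment': [-0.008, -0.04, 0.042], 'opening': 0.094}
```

View pics/top0.png

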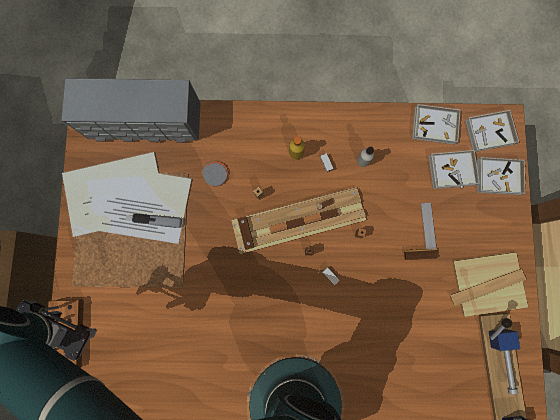

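View pics/scene0.png

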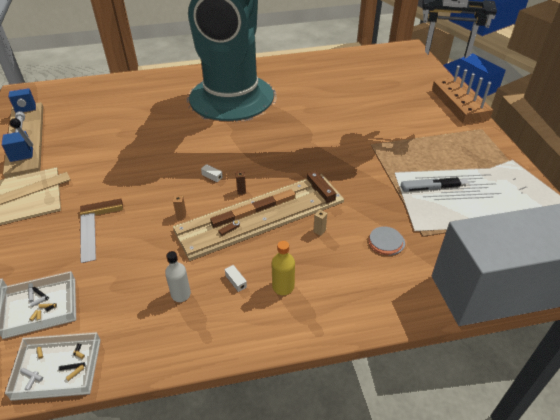

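The top view shows the stop at about (247,233), the row from about (265,230) to (343,212), and the turn-button near (327,205). I'll zoom in on both views.

Run:
```python
import cv2,numpy as np
a=np.load("top0.npz")["image"][175:265,220:390,::-1]
cv2.imwrite("pics/topz.png",cv2.resize(a,(765,405),interpolation=cv2.INTER_CUBIC))
a=np.load("scene0.npz")["image"][160:260,160:360,::-1]
cv2.imwrite("pics/scz.png",cv2.resize(a,(800,400),interpolation=cv2.INTER_CUBIC))
```

```text
(no output)
```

View pics/topz.png

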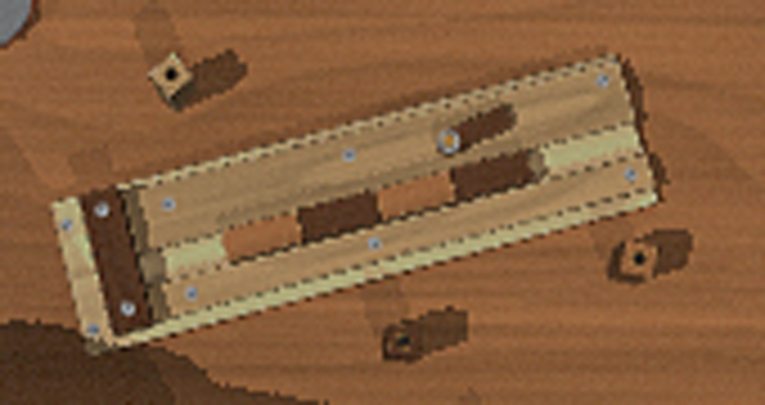

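View pics/scz.png

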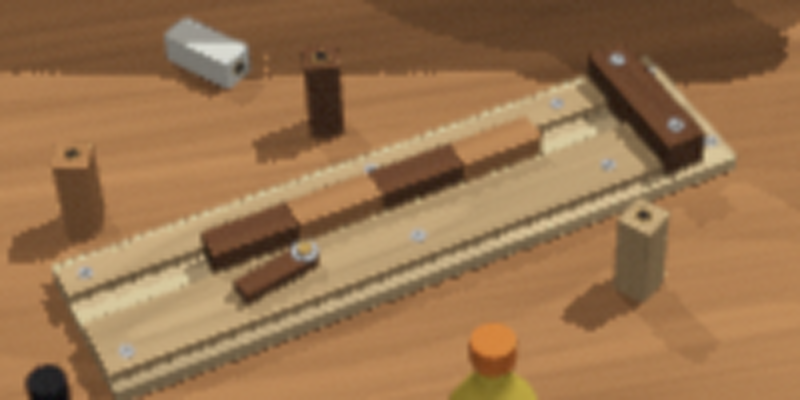

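```bash
cat > h.py <<'E'
import numpy as np,cv2
def cloud(d):
    h,w=d["range_z"].shape; v,u=np.mgrid[:h,:w]; z=d["range_z"]
    P=np.stack([(u-d["cx"])/d["fx"]*z,(v-d["cy"])/d["fy"]*z,z],-1)
    return P@d["cam_to_world"][:3,:3].T+d["cam_to_world"][:3,3]
def ray(d,u,v,z):
    M=d["cam_to_world"]; r=M[:3,:3]@np.array([(u-d["cx"])/d["fx"],(v-d["cy"])/d["fy"],1]); 
    return M[:3,3]+r*(z-M[2,3])/r[2]
def proj(d,p):
    M=d["cam_to_world"]; q=M[:3,:3].T@(np.asarray(p)-M[:3,3]); return np.array([d["fx"]*q[0]/q[2]+d["cx"],d["fy"]*q[1]/q[2]+d["cy"]])
E
python3 - <<'E'
from h import *
for n,(v0,v1,u0,u1) in(("top",(175,265,220,390)),("scene",(160,260,160,360))):
    d=dict(np.load(n+"0.npz")); P=cloud(d)[v0:v1,u0:u1]
    z=P[...,2]; print(n,np.histogram(z*1000,bins=np.arange(-4,70,3)))
    im=cv2.applyColorMap(np.clip(z*1000*5,0,255).astype(np.uint8),cv2.COLORMAP_JET)
    k=4; cv2.imwrite(f"pics/z{n}.png",cv2.resize(im,None,fx=k,fy=k,interpolation=cv2.INTER_NEAREST))
E
```

```text
top (array([2513, 4145, 2506,  684,  357,  558,  557,  863,  904,  420,  111,
        131,  250,  271,  145,   56,   14,    7,    5,   24,   72,   52,
         12,    3]), array([-4, -1,  2,  5,  8, 11, 14, 17, 20, 23, 26, 29, 32, 35, 38, 41, 44,
       47, 50, 53, 56, 59, 62, 65, 68]))
scene (array([2325, 8006, 2482,  237,  349,  754,  432, 1186, 1626,  344,  158,
        254,  495,  340,  217,   43,   24,   41,   20,   44,  116,   58,
          3,    0]), array([-4, -1,  2,  5,  8, 11, 14, 17, 20, 23, 26, 29, 32, 35, 38, 41, 44,
       47, 50, 53, 56, 59, 62, 65, 68]))
```

View pics/ztop.png

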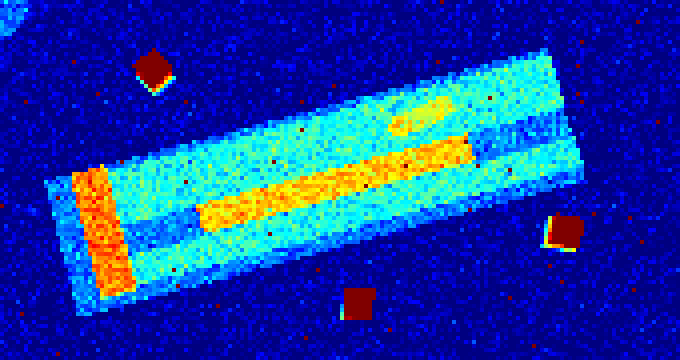

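View pics/zscene.png

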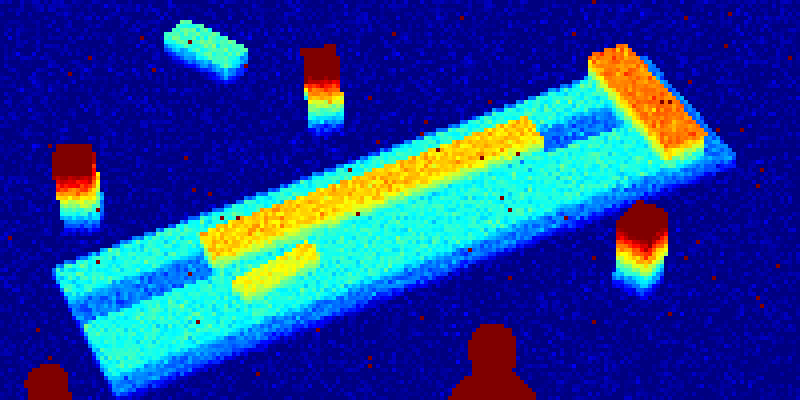

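```bash
cat > meas.py <<'E'
from h import *
def plane(d,m,z):
    v,u=np.nonzero(m); return np.array([ray(d,a,b,z)[:2] for a,b in zip(u,v)])
def comp(m,seed=None):
    n,l,s,c=cv2.connectedComponentsWithStats(m.astype(np.uint8)); return l,s,c,n
def go(d,n,box):
    v0,v1,u0,u1=box
    Z=cv2.medianBlur(cloud(d)[...,2].astype(np.float32),3)
    R=np.zeros(Z.shape,bool); R[v0:v1,u0:u1]=1
    m=R&(Z>.0255)&(Z<.045)
    m=cv2.morphologyEx(m.astype(np.uint8),cv2.MORPH_OPEN,np.ones((2,2)))
    l,s,c,k=comp(m)
    for i in range(1,k):
        if s[i,4]<25: continue
        z0=np.median(Z[l==i])
        P=plane(d,l==i,z0 if False else (.038 if z0>.0362 else .034 if z0>.031 else .0305))
        r=cv2.minAreaRect((P*1000).astype(np.float32)); print(n,"z",z0.round(4),"n",s[i,4],"px",c[i].round(1),"c",P.mean(0).round(4),"rect",np.round(r[0],1),np.round(r[1],1),round(r[2],2))
E
python3 - <<'E'
from meas import *
go(dict(np.load("top0.npz")),"top",(175,265,220,390))
go(dict(np.load("scene0.npz")),"scene",(160,260,160,360))
E
```

```text
top z 0.0289 n 84 px [325.8 204.8] c [ 0.5977 -0.0898] rect [597.4 -89.6] [15.4 51.9] 27.38
top z 0.0339 n 510 px [304.3 221.4] c [ 0.5446 -0.0232] rect [544.4 -23.7] [ 23.3 216.1] 15.69
top z 0.038 n 300 px [246.4 233.5] c [0.5048 0.154 ] rect [504.9 153.8] [97.7 28.9] 15.33
scene z 0.038 n 399 px [321.9 186. ] c [0.5195 0.1565] rect [518.5 156.4] [106.4  35.5] 15.12
scene z 0.0298 n 53 px [241.6 184.5] c [ 0.4631 -0.0363] rect [463.2 -36.7] [23.7 19. ] 77.64
scene z 0.0336 n 802 px [252.9 208.2] c [ 0.5569 -0.0225] rect [556.2 -19.6] [ 31.2 220. ] 15.54
scene z 0.0297 n 67 px [180.5 208.8] c [ 0.5187 -0.1932] rect [ 516.9 -194.2] [23.9 27.5] 85.87
scene z 0.0298 n 137 px [229.7 228.2] c [ 0.6074 -0.0862] rect [607.7 -85.7] [20.1 52.3] 27.4
scene z 0.0315 n 80 px [321.  224.2] c [0.6426 0.1207] rect [643.1 120.8] [27.7 29.3] 75.13
```

Run:
```python
from h import *
t=dict(np.load("top0.npz")); s=dict(np.load("scene0.npz"))
# screw head (z .0345) in both views, from the zooms
print("screw top",ray(t,220+448/4.5-.4,175+140/4.5-.4,.0345).round(4),"scene",ray(s,160+305/4-.4,160+250/4-.4,.0345).round(4))
# blank_d free end top edge, stop foot etc.
th=np.radians(15.4); d=np.array([-np.sin(th),np.cos(th)]); l=np.array([-d[1],d[0]])
F=np.array([.5005,.138]); w=lambda x,y,z:[*(F+d*x+l*y),z]
im={"top":t,"scene":s}
for n,(v0,v1,u0,u1),k in(("top",(175,265,220,390),4.5),("scene",(160,260,160,360),4)):
    a=cv2.resize(im[n]["image"][v0:v1,u0:u1,::-1],None,fx=k,fy=k,interpolation=cv2.INTER_CUBIC)
    def pl(ps,c):
        q=np.array([(proj(im[n],w(*p))-[u0,v0]+.5)*k for p in ps]).round().astype(int); cv2.polylines(a,[q],True,c,1)
    x=-.2756
    pl([(x,.011,.034),(x+.216,.011,.034),(x+.216,-.011,.034),(x,-.011,.034)],(0,0,255))
    pl([(-.36,.036,.02),(0,.036,.02),(0,-.056,.02),(-.36,-.056,.02)],(255,0,0))
    pl([(0,.036,.038),(.028,.036,.038),(.028,-.056,.038),(0,-.056,.038)],(0,255,0))
    pl([(-.36,.012,.012),(0,.012,.012),(0,-.012,.012),(-.36,-.012,.012)],(255,255,0))
    pl([(-.228,-.028,.0345),(-.228,-.032,.0345),(-.228,-.03,.0345),(-.226,-.03,.0345),(-.23,-.03,.0345)],(0,255,255))
    cv2.imwrite(f"pics/ov{n}.png",a)
for n,a in(("stop",(.1,-.05)),):pass
print("face",F,"pivot",w(-.228,-.03,0),"free end",w(-.2756,0,0))
```

```text
screw top [ 0.5939 -0.0689  0.0345] scene [ 0.5949 -0.0699  0.0345]
face [0.5005 0.138 ] pivot [np.float64(0.5899696569140157), np.float64(-0.07384706864077283), 0] free end [np.float64(0.5736872659793645), np.float64(-0.12770469340692076), 0]
```

View pics/ovtop.png

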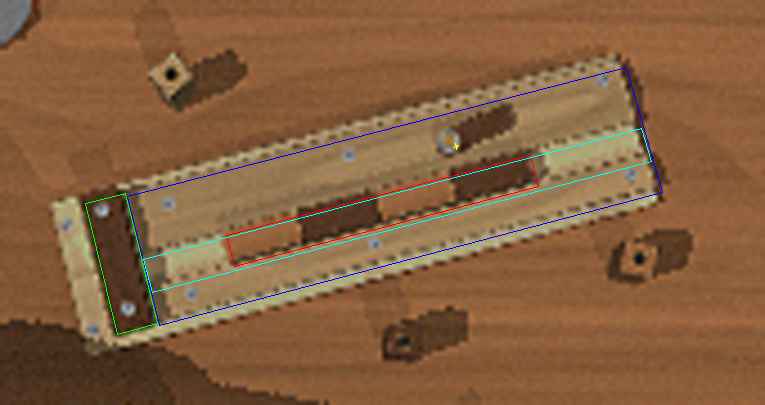

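View pics/ovscene.png

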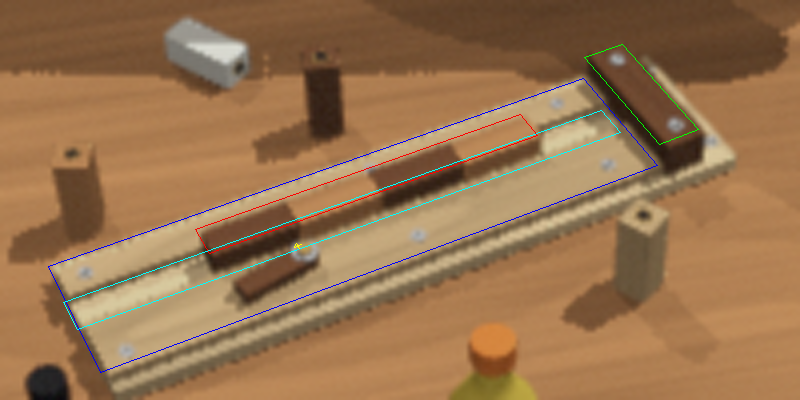

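```bash
cat > ov.py <<'E'
from h import *
def ov(t,s,F,thd,x,tag,kang=None):
    th=np.radians(thd); d=np.array([-np.sin(th),np.cos(th)]); l=np.array([-d[1],d[0]])
    w=lambda x,y,z:[*(np.array(F)+d*x+l*y),z]
    im={"top":t,"scene":s}; out=[]
    for n,(v0,v1,u0,u1),k in(("top",(180,255,225,375),5.3),("scene",(160,260,160,360),4)):
        a=cv2.resize(im[n]["image"][v0:v1,u0:u1,::-1],None,fx=k,fy=k,interpolation=cv2.INTER_CUBIC)
        def pl(ps,c):
            q=np.array([(proj(im[n],w(*p))-[u0,v0]+.5)*k for p in ps]).round().astype(int); cv2.polylines(a,[q],True,c,1)
        pl([(x,.011,.034),(x+.216,.011,.034),(x+.216,-.011,.034),(x,-.011,.034)],(0,0,255))
        pl([(-.36,.036,.02),(0,.036,.02),(0,-.056,.02),(-.36,-.056,.02)],(255,0,0))
        pl([(0,.036,.038),(.028,.036,.038),(.028,-.056,.038),(0,-.056,.038)],(0,255,0))
        pl([(-.36,.012,.012),(0,.012,.012),(0,-.012,.012),(-.36,-.012,.012)],(255,255,0))
        pl([(-.228,-.028,.0345),(-.228,-.032,.0345),(-.228,-.03,.0345),(-.226,-.03,.0345),(-.23,-.03,.0345)],(0,255,255))
        if kang is not None:
            c,sn=np.cos(kang),np.sin(kang); u=np.array([-c,sn]); v=np.array([sn,c])
            pl([(*(np.array([-.228,-.03])+u*a+v*b),.0305) for a,b in((-.008,.008),(.046,.008),(.046,-.008),(-.008,-.008))],(255,0,255))
        cv2.imwrite(f"pics/ov{n}{tag}.png",a)
E
python3 - <<'E'
from ov import *
ov(dict(np.load("top0.npz")),dict(np.load("scene0.npz")),[.5045,.1415],15.4,-.276,"b",-.21)
E
```

```text
(no output)
```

View pics/ovtopb.png

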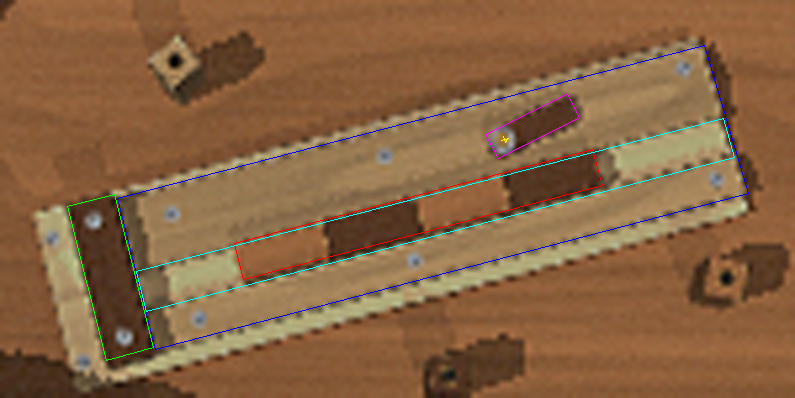

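View pics/ovsceneb.png

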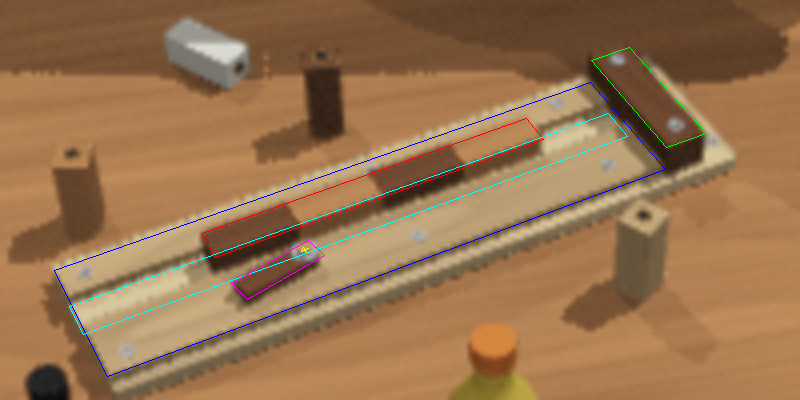

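Overlay fits in both views (top: row end at about (600,170) in the zoom, screw at (504,139), bar about -0.21 rad). The fingers go in shut, with the jaw axis along the channel. First I travel high.

Emit:
drive_tool --series '[0.12,-0.14,0,0.055,1,0.24,-0.28,0,0.11,1,0.36,-0.42,0,0.165,1,0.48,-0.56,0,0.218,1,0.6,-0.7,0,0.218,1,0.666,-0.8,0,0.218,1,0.666,-0.9,0,0.218,1,0.666,-1,0,0.218,1,0.666,-1,0,0.218,1,0.666,-1,0,0.218,1,0.666,-1,0,0.218,1,0.666,-1,0,0.218,1]' --newtons 20

```text
t: 1.6
ee_pos: [0.5851, 0.0722, 0.2051]
tcp_rot: [3.141, -0.001, -2.872]
wrist_force: [-0.4, 0.8, -0.7]
opening: 0.0006
```

Emit:
drive_tool --series '[0,-0.12,0,0,1,0,-0.24,0,0,1,0,-0.36,0,0,1,0.001,-0.447,0,0,1,0.001,-0.447,-0.08,0,1,0.001,-0.447,-0.16,0,1,0.001,-0.447,-0.24,0,1,0.001,-0.447,-0.28,0,1,0.001,-0.447,-0.28,0,1,0.001,-0.447,-0.28,0,1]'

```text
t: 2.85
ee_pos: [0.5868, -0.1516, 0.0669]
tcp_rot: [-3.141, 0.002, -2.872]
wrist_force: [0.7, 0.6, 1.1]
opening: 0.0004
```

```bash
cat > look.py <<'E'
from cell import robot, eyes
import sys
from ov import *
tag=sys.argv[1]; x=float(sys.argv[2]); k=float(sys.argv[3])
t=eyes.get_image("top"); s=eyes.get_image("scene"); np.savez("top%s.npz"%tag,**t); np.savez("scene%s.npz"%tag,**s)
ov(t,s,[.505,.1415],15.4,x,tag,k)
a=cv2.imread(f"pics/ovtop{tag}.png"); b=cv2.imread(f"pics/ovscene{tag}.png")
a=cv2.resize(a,(560,280)); b=cv2.resize(b,(640,320)); o=np.zeros((600,640,3),np.uint8); o[:280,:560]=a; o[280:]=b
cv2.imwrite(f"pics/both{tag}.png",o)
S=robot.sense(); print({k:np.round(S[k],4).tolist() for k in("t","ee_pos","wrist_force","opening")})
E
python3 look.py c -.277 -.21
```

```text
{'t': 2.95, 'ee_pos': [0.5868, -0.1518, 0.0669], 'wrist_force': [-0.1417, -0.2461, -0.3832], 'opening': 0.0006}
```

View pics/bothc.png

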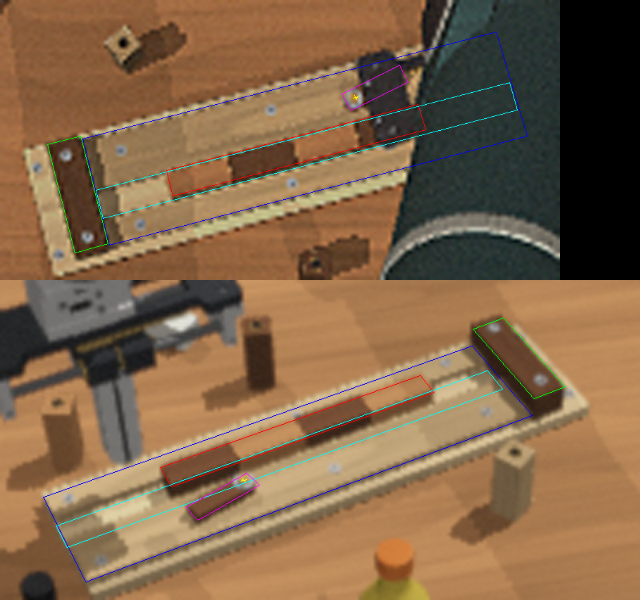

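Emit:
drive_tool --series '[0,0,-0.03,0,1,0,0,-0.06,0,1,0,0,-0.09,0,1,0,0,-0.09,0,1,-0.003,0.012,-0.09,0,1,-0.005,0.017,-0.09,0,1,-0.006,0.021,-0.09,0,1,-0.007,0.025,-0.09,0,1,-0.008,0.029,-0.09,0,1,-0.009,0.033,-0.09,0,1,-0.011,0.039,-0.09,0,1,-0.012,0.044,-0.09,0,1,-0.014,0.05,-0.09,0,1,-0.015,0.056,-0.09,0,1,-0.017,0.062,-0.09,0,1,-0.019,0.067,-0.09,0,1,-0.02,0.073,-0.09,0,1,-0.022,0.079,-0.09,0,1,-0.022,0.079,-0.09,0,1]'

```text
t: 5.32
ee_pos: [0.5748, -0.1118, 0.0203]
tcp_rot: [3.141, -0.0, -2.872]
wrist_force: [-1.6, 0.1, -0.2]
opening: 0.0004
```

```bash
python3 look.py d -.25 -.21
```

```text
{'t': 5.425, 'ee_pos': [0.5748, -0.1121, 0.0203], 'wrist_force': [0.7058, -0.29, -0.6474], 'opening': 0.0003}
```

View pics/bothd.png

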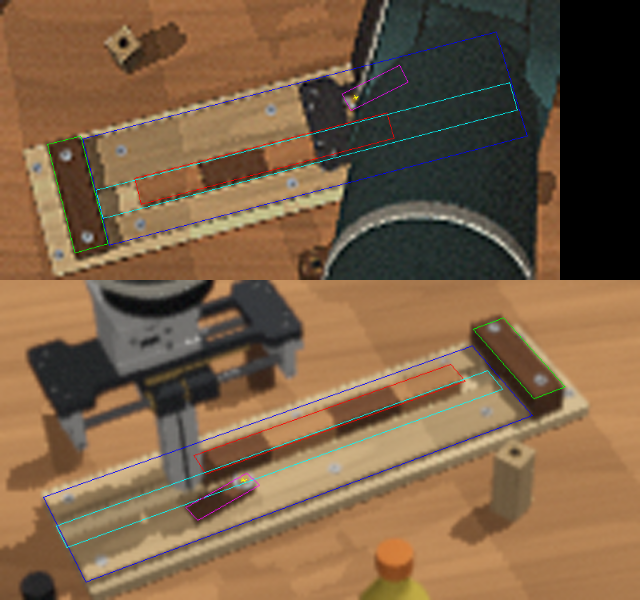

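Emit:
drive_tool --series '[-0.002,0.006,0.001,0,1,-0.003,0.012,0.002,0,1,-0.005,0.017,0.002,0,1,-0.006,0.023,0.002,0,1,-0.008,0.029,0.002,0,1,-0.01,0.035,0.002,0,1,-0.011,0.04,0.002,0,1,-0.013,0.046,0.002,0,1,-0.014,0.052,0.002,0,1,-0.015,0.056,0.002,0,1,-0.016,0.058,0.002,0,1,-0.016,0.06,0.002,0,1,-0.016,0.06,0.002,0,1]'

```text
t: 7.05
ee_pos: [0.5669, -0.0822, 0.0214]
tcp_rot: [-3.142, 0.0, -2.872]
wrist_force: [-0.2, 0.5, -0.6]
opening: 0.0004
```

```bash
python3 look.py e -.22 -.21
```

```text
{'t': 7.15, 'ee_pos': [0.567, -0.0822, 0.0215], 'wrist_force': [0.2315, -0.8912, 0.1244], 'opening': 0.0002}
```

View pics/bothe.png

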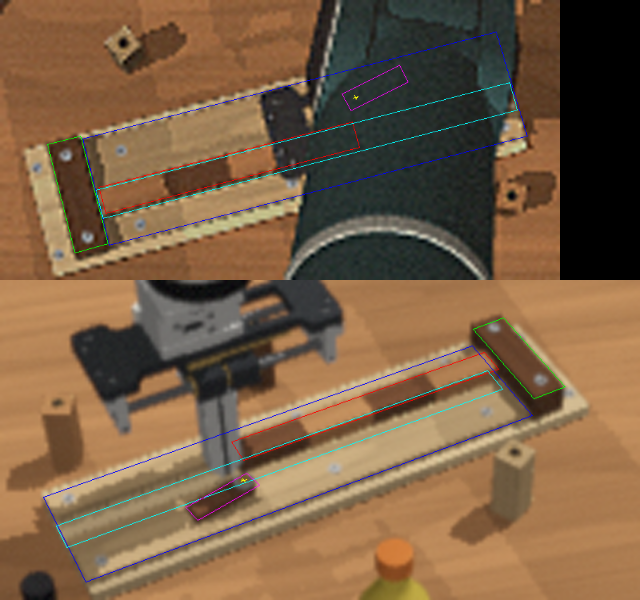

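Emit:
drive_tool --series '[-0.0005,0.002,0,0,1,-0.001,0.004,0,0,1,-0.001,0.004,0,0,1]'

```text
t: 7.52
ee_pos: [0.5664, -0.0801, 0.0214]
tcp_rot: [-3.142, 0.0, -2.872]
wrist_force: [-0.0, 0.1, 0.3]
opening: 0.0005
```

Emit:
drive_tool --series '[-0.0003,0.001,0,0,1,-0.0005,0.002,0,0,1,-0.0005,0.002,0,0,1]'

```text
t: 7.9
ee_pos: [0.5662, -0.0792, 0.0214]
tcp_rot: [-3.142, 0.0, -2.872]
wrist_force: [0.9, -0.3, -0.2]
opening: 0.0003
```

Emit:
drive_tool --series '[-0.0003,0.001,0,0,1,-0.0005,0.002,0,0,1,-0.0005,0.002,0,0,1]'

```text
t: 8.28
ee_pos: [0.5659, -0.0782, 0.0214]
tcp_rot: [-3.142, 0.0, -2.872]
wrist_force: [0.6, -0.1, -0.0]
opening: 0.0003
```

Emit:
drive_tool --series '[-0.0003,0.001,0,0,1,-0.0005,0.002,0,0,1,-0.0005,0.002,0,0,1]'

```text
t: 8.65
ee_pos: [0.5658, -0.0777, 0.0215]
tcp_rot: [-3.141, 0.0, -2.873]
wrist_force: [1.8, -3.4, -0.0]
opening: 0.0005
```

```bash
python3 look.py f -.216 -.21
python3 - <<'E'
import numpy as np,cv2
s=np.load("scenef.npz")["image"][170:235,220:345,::-1]
cv2.imwrite("pics/fz.png",cv2.resize(s,(790,411),interpolation=cv2.INTER_CUBIC))
E
```

```text
{'t': 8.75, 'ee_pos': [0.5658, -0.0776, 0.0215], 'wrist_force': [0.9667, -4.8342, 0.5293], 'opening': 0.0008}
```

View pics/fz.png

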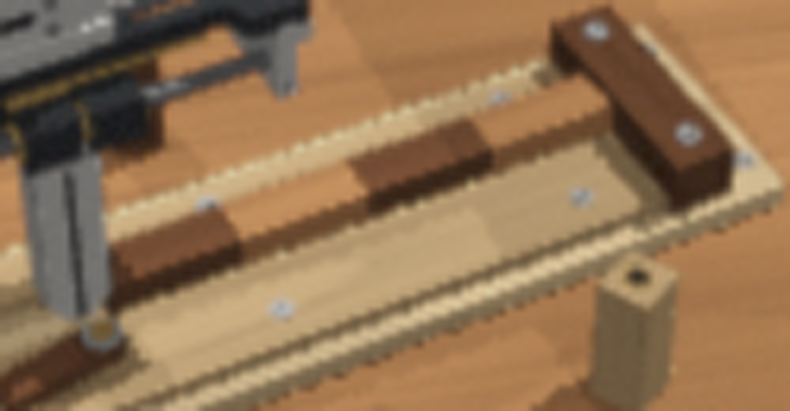

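Run:
```python
from h import *
t=dict(np.load("top0.npz")); s=dict(np.load("scene0.npz"))
F=np.array([.5053,.1425]); th=np.radians(15.4); d=np.array([-np.sin(th),np.cos(th)]); l=np.array([-d[1],d[0]])
for nm,dd in(("top",t),("scene",s)):
    P=cloud(dd).reshape(-1,3); m=(P[:,2]>.10)&(P[:,2]<.14)&(P[:,0]>.5)&(P[:,0]<.85)&(abs(P[:,1])<.3)
    Q=P[m]
    for sgn in(1,-1):
        q=Q[Q[:,1]*sgn>0]
        if len(q): c=np.median(q,0); print(nm,len(q),c.round(3),"chan",((c[:2]-F)@d).round(3),((c[:2]-F)@l).round(3))
w=lambda x,y:F+d*x+l*y
for th in(0,.3,.6,.9,1.2,1.4,1.57):
    u=np.array([-np.cos(th),np.sin(th)]); n=np.array([-np.sin(th),-np.cos(th)])
    c=np.array([-.228,-.03])+.034*u+.008*n-np.array([.0125,.008]); print(th,c.round(4),w(*c).round(4))
print(w(-.272,-.066),w(-.24,0))
```

```text
top 54 [0.767 0.007 0.133] chan -0.2 -0.216
top 80 [ 0.749 -0.206  0.129] chan -0.4 -0.143
scene 131 [0.781 0.006 0.129] chan -0.204 -0.229
scene 262 [ 0.757 -0.206  0.125] chan -0.403 -0.15
0 [-0.2745 -0.046 ] [ 0.6225 -0.1099]
0.3 [-0.2753 -0.0356] [ 0.6127 -0.1135]
0.6 [-0.2731 -0.0254] [ 0.6023 -0.114 ]
0.9 [-0.2679 -0.0163] [ 0.5922 -0.1114]
1.2 [-0.2603 -0.0092] [ 0.5833 -0.106 ]
1.4 [-0.2542 -0.0059] [ 0.5784 -0.101 ]
1.57 [-0.2485 -0.004 ] [ 0.5752 -0.096 ]
[ 0.64116156 -0.10220725] [ 0.56903347 -0.0888829 ]
```

Emit:
drive_tool --series '[0.001,-0.004,0,0,1,0.003,-0.012,0,0,1,0.006,-0.022,0,0,1,0.006,-0.022,0,0,1,0.006,-0.022,0.05,0,1,0.006,-0.022,0.1,0,1,0.006,-0.022,0.12,0,1,0.006,-0.022,0.12,0,1]'

```text
t: 9.75
ee_pos: [0.5689, -0.0882, 0.0816]
tcp_rot: [-3.141, 0.001, -2.872]
wrist_force: [0.0, -0.1, -0.9]
opening: 0.0003
```

Emit:
drive_tool --series '[0.05,-0.01,0,0,1,0.1,-0.02,0,0,1,0.145,-0.028,0,0,1,0.145,-0.028,0,0,1,0.145,-0.028,-0.03,0,1,0.145,-0.028,-0.06,0,1,0.145,-0.028,-0.09,0,1,0.145,-0.028,-0.11,0,1,0.145,-0.028,-0.115,0,1,0.145,-0.028,-0.115,0,1]'

```text
t: 11.0
ee_pos: [0.6413, -0.1023, 0.024]
tcp_rot: [-3.141, 0.0, -2.873]
wrist_force: [-0.2, -0.5, 0.4]
opening: 0.0008
```

```bash
python3 look.py g -.215 -.21
```

```text
{'t': 11.1, 'ee_pos': [0.6415, -0.1023, 0.0244], 'wrist_force': [-0.3666, 0.1951, 0.1823], 'opening': 0.0005}
```

View pics/bothg.png

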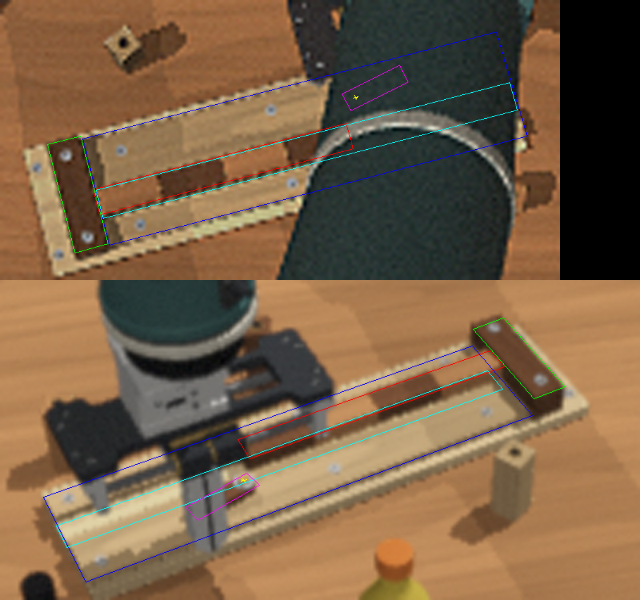

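Emit:
drive_tool --series '[-0.01,-0.004,0,0,1,-0.02,-0.008,0,0,1,-0.029,-0.012,0,0,1,-0.038,-0.015,0,0,1,-0.044,-0.018,0,0,1,-0.051,-0.02,0,0,1,-0.057,-0.022,0,0,1,-0.064,-0.023,0,0,1,-0.071,-0.0235,0,0,1,-0.078,-0.0235,0,0,1,-0.085,-0.022,0,0,1,-0.092,-0.02,0,0,1,-0.098,-0.018,0,0,1,-0.104,-0.0145,0,0,1,-0.11,-0.011,0,0,1,-0.116,-0.007,0,0,1,-0.116,-0.007,0,0,1]'

```text
t: 13.22
ee_pos: [0.583, -0.1055, 0.0239]
tcp_rot: [3.141, -0.0, -2.872]
wrist_force: [0.9, 0.0, 0.7]
opening: 0.0006
```

```bash
python3 look.py i -.215 1.2
```

```text
{'t': 13.325, 'ee_pos': [0.5832, -0.1055, 0.0239], 'wrist_force': [0.0909, -0.0025, -0.527], 'opening': 0.0006}
```

View pics/bothi.png

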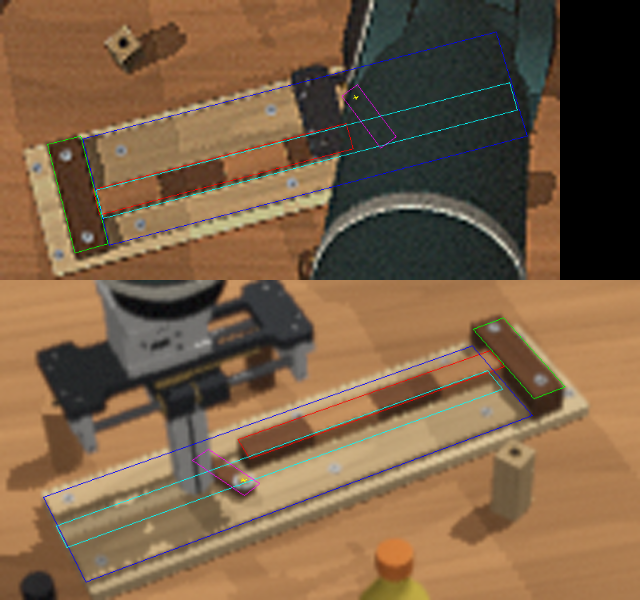

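Emit:
drive_tool --series '[-0.003,0.003,0,0,1,-0.006,0.006,0,0,1,-0.01,0.01,0,0,1,-0.013,0.014,0,0,1,-0.016,0.018,0,0,1,-0.016,0.018,0,0,1]'

```text
t: 14.08
ee_pos: [0.5751, -0.0965, 0.0239]
tcp_rot: [3.141, -0.0, -2.872]
wrist_force: [-1.1, -0.4, 0.7]
opening: 0.0005
```

Emit:
drive_tool --series '[-0.0003,0.001,0,0,1,-0.0005,0.002,0,0,1,-0.0005,0.002,0,0,1]'

```text
t: 14.45
ee_pos: [0.5749, -0.0958, 0.0239]
tcp_rot: [-3.141, -0.0, -2.873]
wrist_force: [0.1, -1.3, 1.0]
opening: 0.0006
```

Emit:
drive_tool --series '[-0.0003,0.001,0,0,1,-0.0005,0.002,0,0,1,-0.0005,0.002,0,0,1]'

```text
t: 14.82
ee_pos: [0.5747, -0.0947, 0.0239]
tcp_rot: [-3.142, -0.0, -2.872]
wrist_force: [-0.8, -1.2, 0.4]
opening: 0.0005
```

Emit:
drive_tool --series '[-0.0003,0.001,0,0,1,-0.0005,0.002,0,0,1,-0.0005,0.002,0,0,1]'

```text
t: 15.2
ee_pos: [0.5744, -0.0937, 0.0239]
tcp_rot: [-3.142, 0.0, -2.872]
wrist_force: [-1.2, -1.8, 1.3]
opening: 0.0005
```

Emit:
drive_tool --series '[-0.0003,0.001,0,0,1,-0.0003,0.001,0,0,1]'

```text
t: 15.45
ee_pos: [0.5743, -0.0933, 0.0239]
tcp_rot: [-3.141, 0.0, -2.872]
wrist_force: [-1.2, -1.4, 1.2]
opening: 0.0008
```

```bash
python3 look.py j -.215 1.571
```

```text
{'t': 15.55, 'ee_pos': [0.5743, -0.0932, 0.0239], 'wrist_force': [-1.5113, -0.9465, 0.964], 'opening': 0.0006}
```

View pics/bothj.png

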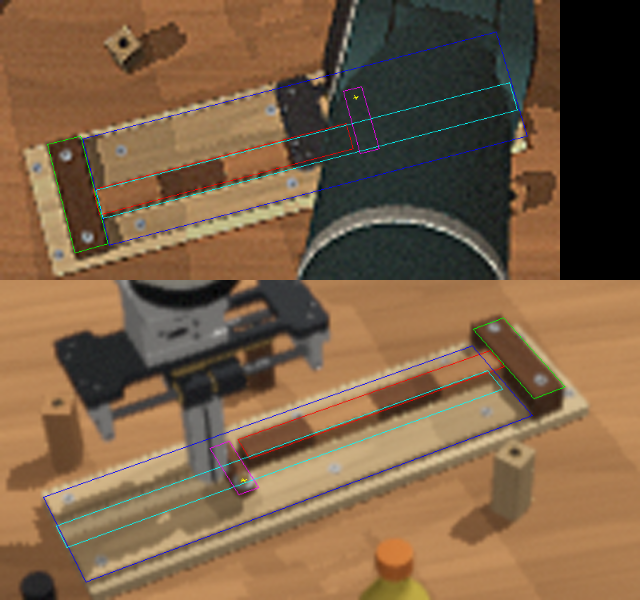

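Emit:
drive_tool --series '[-0.0003,0.001,0,0,1,-0.0005,0.002,0,0,1,-0.0005,0.002,0,0,1]'

```text
t: 15.92
ee_pos: [0.5742, -0.0927, 0.024]
tcp_rot: [-3.141, 0.0, -2.873]
wrist_force: [-0.7, -5.0, 0.9]
opening: 0.0005
```

Emit:
drive_tool --series '[-0.0003,0.001,0,0,1,-0.0003,0.001,0,0,1]'

```text
t: 16.18
ee_pos: [0.5741, -0.0925, 0.0241]
tcp_rot: [-3.141, 0.0, -2.873]
wrist_force: [0.4, -6.8, 1.3]
opening: 0.0007
```

Emit:
drive_tool --series '[-0.0003,0.001,0,0,1,-0.0003,0.001,0,0,1]'

```text
t: 16.42
ee_pos: [0.5741, -0.0924, 0.0241]
tcp_rot: [-3.14, 0.001, -2.873]
wrist_force: [0.9, -7.5, 1.9]
opening: 0.0003
```

Emit:
drive_tool --series '[0.001,-0.004,0,0,1,0.003,-0.01,0,0,1,0.006,-0.022,0,0,1,0.006,-0.022,0,0,1,0.006,-0.022,0.08,0,1,0.006,-0.022,0.16,0,1,0.006,-0.022,0.26,0,1,0.006,-0.022,0.36,0,1,-0.1,-0.1,0.36,0,1,-0.2,-0.2,0.36,0,1,-0.2,-0.3,0.36,0,1,-0.2,-0.4,0.36,0,1,-0.2,-0.5,0.36,0,1,-0.2,-0.6,0.36,0,1,-0.2,-0.6,0.36,0,1]'

```text
t: 18.3
ee_pos: [0.4723, -0.3947, 0.2034]
tcp_rot: [-3.141, -0.001, -2.877]
wrist_force: [-0.2, 0.2, 0.4]
opening: 0.0002
```

```bash
python3 look.py k -.215 1.571;python3 - <<'E'
import numpy as np,cv2
s=np.load("scenek.npz")["image"][165:240,200:345,::-1]
cv2.imwrite("pics/kz.png",cv2.resize(s,(798,413),interpolation=cv2.INTER_CUBIC))
s=np.load("topk.npz")["image"][180:255,225:375,::-1]
cv2.imwrite("pics/ktz.png",cv2.resize(s,(800,400),interpolation=cv2.INTER_CUBIC))
E
```

```text
{'t': 18.4, 'ee_pos': [0.4736, -0.391, 0.2035], 'wrist_force': [-0.7274, 0.262, -0.2989], 'opening': 0.0008}
```

View pics/bothk.png

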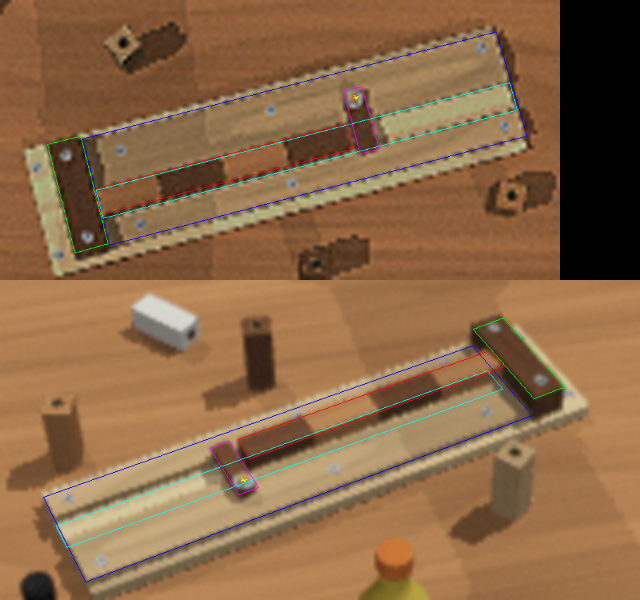

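View pics/kz.png

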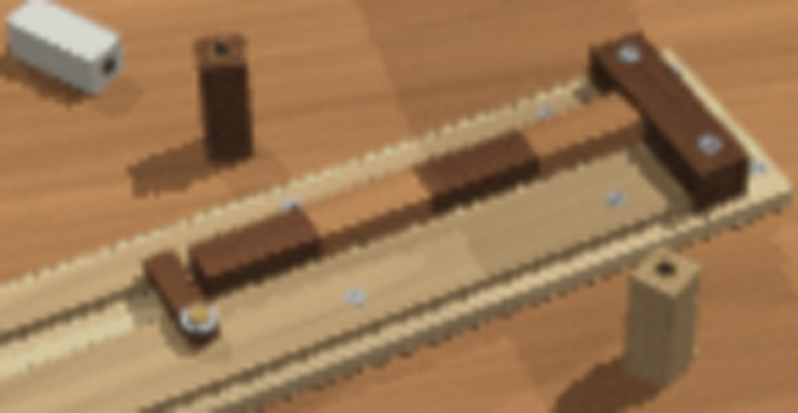

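View pics/ktz.png

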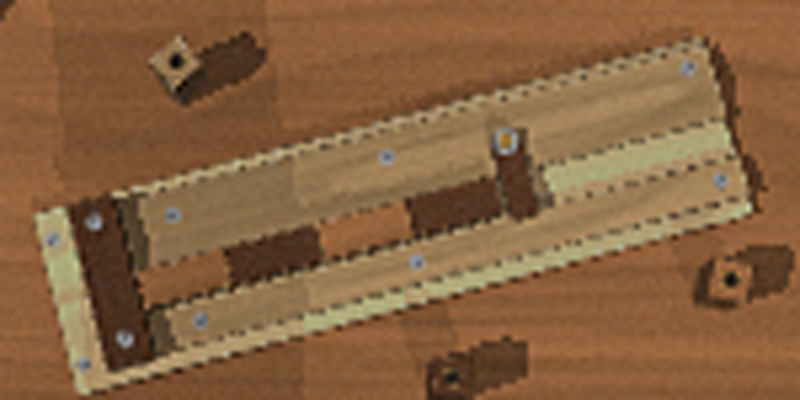

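Run:
```python
from h import *
from ov import *
t=dict(np.load("topk.npz")); s=dict(np.load("scenek.npz"))
F=np.array([.505,.1415]); th=np.radians(15.4); d=np.array([-np.sin(th),np.cos(th)]); l=np.array([-d[1],d[0]])
w=lambda x,y,z:[*(F+d*x+l*y),z]
o=np.zeros((600,800,3),np.uint8)
for j,(n,D,(v0,v1,u0,u1)) in enumerate((("top",t,(195,225,305,345)),("scene",s,(205,235,215,255)))):
    for r,kang in enumerate((None,1.571)):
        k=10; a=cv2.resize(D["image"][v0:v1,u0:u1,::-1],None,fx=k,fy=k,interpolation=cv2.INTER_CUBIC)
        if kang:
          for ka,col in((1.571,(0,255,0)),(1.47,(255,0,255))):
            c,sn=np.cos(ka),np.sin(ka); u=np.array([-c,sn]); v=np.array([sn,c])
            q=np.array([(proj(D,w(*(np.array([-.228,-.03])+u*A+v*b),.0305))-[u0,v0]+.5)*k for A,b in((-.008,.008),(.046,.008),(.046,-.008),(-.008,-.008))]).round().astype(int)
            cv2.polylines(a,[q],True,col,1)
          q=np.array([(proj(D,w(*p))-[u0,v0]+.5)*k for p in((-.216,.011,.034),(-.1,.011,.034),(-.1,-.011,.034),(-.216,-.011,.034))]).round().astype(int)
          cv2.polylines(a,[q],True,(0,0,255),1)
        o[r*300:r*300+300,j*400:j*400+400]=a
cv2.imwrite("pics/kk.png",o)
```

```text
(no output)
```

View pics/kk.png

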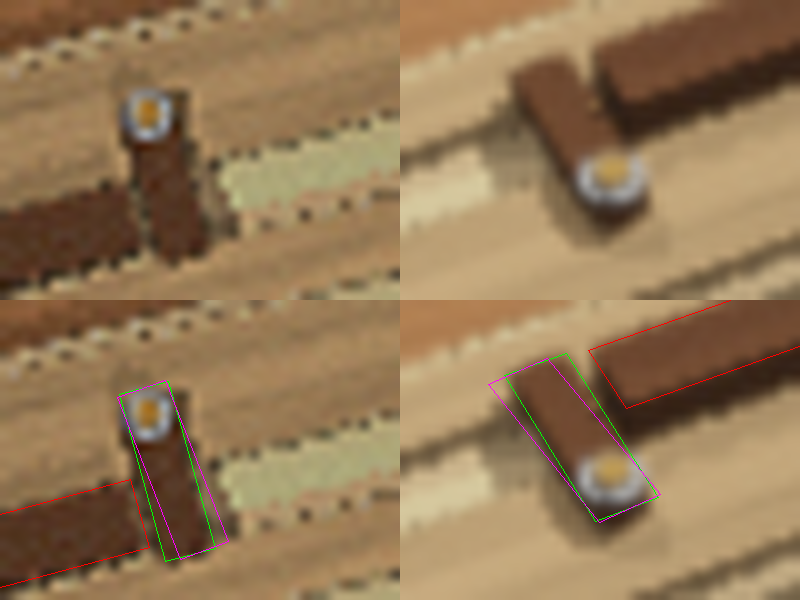

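Run:
```python
from cell import robot
print(robot.sense()["wrist_force"].round(1)); print(robot.hand_in())
```

```text
[-0.7  0.3 -0.3]
the job is handed in; nothing more can be done
None
```

The row is home against the stop and the turn-button is across the channel behind it; I handed the job in at about 18 s of the 48 s allowed.

**Row:** With the fingers shut, I pushed the free end of blank_d slowly, and touched no other blank. Force stayed near zero until the row met the stop, then rose to about 5 N. I backed off before lifting.

**Turn-button:** I swept it round from its outer side until it stopped against its limit at about 7.5 N, then withdrew and moved the arm clear.

**Last checks:**
- Both camera views show the four blanks in a closed row against the stop.
- The button lies within a few degrees of square, with an even gap of about 4 mm behind blank_d.
- The standing blanks and the white look-alike in those close-up views look where they were. I did not measure them, nor re-check the bottles, discs, knife or square.

**One disagreement:** The finger stopped about 16 mm further back for the button than for the row, where the stated sizes give 20 mm. I put this down to finger shape and give in the contact. The pictures show the row home and the button square, so I left it as it was.

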